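# Shorten the telescoping scraper pole by one hole

## Task

The telescoping ice-scraper pole in the clamp is one hole too long. Hold the red spring button on its black collar down, slide the collar off its hole toward the scraper head, then let the button up and slide gently on until it snaps into the very next hole and locks there. Never force or ram the pole, and leave the bins, funnel and nut driver where they are.

Things in the scene. Friction and masses are not known exactly. Their poses are not given: they have to be found in the camera images.
- pole: fixed half of the pole: a level aluminium tube 26 mm across, axis 85 mm above the ledge, clamped in a grey post near the blue scraper head, a grey cradle at the other end. Origin on the ledge below the middle of the collar as it stands at the start; x runs along the tube toward the scraper head (the way the pole gets shorter), z up.
- scraper_head (a point): middle of the blue scraper head on the tube's axis, 266 mm from the origin of pole along its x, 85 mm above the ledge; fixed.
- button_top (a point): centre of the top face of the red button (40 mm along the tube, 26 mm across), 121 mm above the ledge when fully up; moves with button and collar; axes as pole. It sits on the black collar (70 mm long, 44 mm wide, top 107 mm above the ledge) between two upright thumb ridges.
- front_ridge (a point): top centre of the collar's black thumb ridge nearer the scraper head, 27 mm from the button's centre, 135 mm above the ledge. An equal ridge stands on the other side of the button. Each is 8 mm thick, 34 mm wide, inner faces 46 mm apart, 14 mm higher than the raised button: shut fingertips fit between, press the button and push the collar by a ridge.
- button (a joint): how far the button is down, m: 0 up, 0.010 fully down. Spring about 3.5 N at first, 0.7 N per mm (10 N fully down). Its pin enters holes in the tube's underside: at 0 the pin is in a hole and the collar is locked; from 0.006 down it is clear. Riding on the tube between holes it keeps the button at about 0.005; over a hole it snaps up to 0.
- collar (a joint): how far the collar, with the yellow outer tube, has been slid toward the scraper head, m: 0 locked in the first hole (2 mm play), at most 0.125. Slides with 3 to 5 N of friction. The next hole, drilled by hand and unseen, lies anywhere from 0.040 to 0.068 (2 mm play): feel for it. Another, not wanted, lies at 0.110. Locked, it stands rigid: a push over 30 N counts as forcing it.
- bin_low: clear lidded bin with blue clips, empty, 200 x 140 x 75 mm, loose; origin at the centre of its underside.
- bin_top: same bin, holding black wiper adapter clips, standing on the first one; origin at the centre of its underside.
- funnel: grey plastic funnel standing mouth down, 110 mm across, 115 mm high, loose; origin at the centre of its mouth on the ledge.
- nut_driver: nut driver lying on the ledge, orange handle 95 x 28 x 28 mm, steel shaft, 218 mm long in all, loose; origin on the ledge under about its middle, x toward the socket.

How it is judged (in metres and radians):
On the way, in this order (a step that is already met when the one before it is completed fails the run):
1. the button is pressed down clear of the first hole, the collar still there (value of joint button above 0.006 m and value of joint collar below 0.005 m), for 0.05 s.
2. the collar has been slid off the first hole (value of joint collar above 0.008 m), for 0.05 s.
3. the button has snapped up in the next hole (value of joint button below 0.002 m and value of joint collar between 0.034 and 0.074 m), for 0.2 s.
At the end, for the whole second after the job is handed in: the collar is at rest 34 to 74 mm from its first place with the button fully up (within 2 mm), which it can only be when its pin is locked in the next hole (all of step 3 and velocity of joint collar between -0.005 and 0.005 m/s); the robot touches nothing.
It fails at once if the fingers push on the pole, collar or button with more than 30 N (contact force between the fingers and pole above 30 N).
It fails at once if a bin, the funnel or the nut driver is moved by more than 20 mm (distance of any of bin_low, bin_top, funnel, nut_driver from where it was at the start of the episode above 0.02 m).
It also fails if it takes over 38 s, if anything falls off the work surface, if the arm or the gripper's body presses on something with over 40 N, if the wrist force passes 120 N, or if a joint passes its speed limit or range.

## Robot

A 6-joint arm with a two-finger parallel gripper is mounted at the origin on the work surface. World frame = base frame: x ahead of the robot, y to its left, z up, the work surface at z = 0. Lengths are in mm, angles in rad, forces in N, time in s.
With the tool pointing down it reaches from about 350 to 875 mm from the base axis. Payload 4.2 kg.
Tool frame: the origin (TCP) lies midway between the tips of the shut fingers; the grasp point (between the pads) lies 19 mm behind it; y points along the fingers, x is the direction in which the jaws open and shut, and the axes are right-handed (so a half turn about y gives the same grasp; the last joint's range is limited). The gripper opens to 85 mm and grips with 20 to 120 N. Pads are 22 mm wide; open, the fingers measure 114 mm over their backs; the gripper's body (76 mm by 85 mm) begins 54 mm behind the grasp point. The pads swing forward as they close: fully open they stand 13 mm farther back than shut.
Start: joints at [1.591, 0.385, 0.008, 0, -1.194, -0.259], TCP at [147.804, 607.251, 231.312] pointing down, gripper open.
Joint ranges: [-3.14, 3.14], [-1.21, 2.06], [-1.07, 1.41], [-3.16, 2.05], [-2.99, -0.16], [-3.1, 3.1]. Speed limits (rad/s): [2.79, 2.79, 3.14, 3.14, 3.14, 3.14].

## Interface

Orientations are given as a unit quaternion [x, y, z, w].
In Python, from bench import read_state, get_image, job_done gives the robot as it stands.
- The arm moves only by the tool play_rows, never from a script. Its argument "series" is a list of rows, each a list of 7 numbers: the shift along the tool's x, y, z in m, then the turn, a rotation vector about the tool's x, y, z in rad, then the finger opening in m, from 0 to 0.0854. In form: [[x, y, z, wx, wy, wz, claw], ...]. A call has 1 to 10 rows; each row shifts and turns the pose as measured when the row begins, along the tool's axes as they then stand; what a row does not reach is not made up. A row lasts 1/10 s, in which the tool goes at most 50 mm and 8.59 degrees, less where a joint would pass 70% of its speed; a pose out of reach is approached as far as the arm can. A call with a gripper value outside its range is refused whole. The fingers move at their own pace and stop on an object; the grip force is fixed at half the most. Time passes only in rows, so rows that do not move let the fingers close. It gives the time, the measured TCP pose, the force and the opening at its end, in the units of the state.
- read_state(): the state, without advancing time (a new reading comes with each control period).
- get_image(name): name is "side" or "top"; returns a dict with "color" (480x640x3 uint8, red, green, blue), "intrinsics" (3x3 intrinsics, pixels), "origin" and "orientation" of the camera in the world. Camera axes: x right, y down, z forward; pixel columns grow to the right and rows downward; lengths in mm; the calibration is good to about 2 mm. A picture is of the moment at which its call begins. There is no depth.
- job_done(): hands the job in, once; it reports no verdict.
The state is a dict: "clock": time; "joints": joint angles; "joint_vel": joint speeds; "joint_efforts": joint torques, N m; "position": TCP position; "ee_rot": TCP orientation; "contact_force": force on the tool from outside, world axes, zero at the start; "wrist_torque": the same for the moment, N m; "gripper_width": finger opening in mm.
Only numpy, scipy, OpenCV 4.12 (cv2) and the standard library are available. Lean on these libraries where they do the work, as an engineer would, in place of code of your own. Each camera call takes 0.05 s, during which the arm holds its last target. There are 200 camera calls.

## Working session

There is one attempt and no reset: what is moved stays moved. The work goes in short steps, Python scripts to look and compute and a tool call to move; the robot and the scene stay as the last step left them, time stands still between calls to the robot, and variables do not carry over. Pictures are saved under pics/ and viewed, about 8 in all and at most 12, crops included, and the job is handed in when it is done.

Besides the shell and the picture viewer there is one more tool, called after "Call:" in YAML: its name, and indented under it one key for each argument. play_rows: Moves the arm, as the interface text tells. Its arguments: {"type":"object","properties":{"series":{"type":"array","items":{"type":"array","items":{"type":"number"}}}},"required":["series"]}

```bash
mkdir -p pics
cat > h.py <<'E'
import cv2,numpy as np
from bench import read_state,get_image,job_done
from scipy.spatial.transform import Rotation as R
def snap(n,f):
    g=get_image(n); cv2.imwrite(f'pics/{f}.png',g['color'][:,:,::-1]); return g
def rot(g):
    o=np.array(g['orientation']); return o if o.shape==(3,3) else R.from_quat(o).as_matrix()
def ray(g,u,v):
    K=np.array(g['intrinsics']); d=rot(g)@np.linalg.solve(K,[u,v,1.]); return np.array(g['origin'],float),d
def plane(g,u,v,z):
    o,d=ray(g,u,v); return o+d*(z-o[2])/d[2]
def proj(g,p):
    q=np.array(g['intrinsics'])@(rot(g).T@(np.array(p)-g['origin'])); return q[:2]/q[2]
E
python3 - <<'E'
from h import *
for n in('side','top'):
    g=snap(n,n+'0'); print(n,g['origin'],g['orientation'],g['intrinsics'])
    hsv=cv2.cvtColor(g['color'],cv2.COLOR_RGB2HSV)
    m=(((hsv[...,0]<6)|(hsv[...,0]>174))&(hsv[...,1]>150)&(hsv[...,2]>80)).astype(np.uint8)
    k,_,s,c=cv2.connectedComponentsWithStats(m)
    for i in range(1,k):
        if s[i,4]>25: print('red',s[i],c[i],plane(g,*c[i],121))
print(read_state())
E
```

```text
side [ 156.58187091  487.01383765 1014.16874224] [-0.27834605  0.90003653 -0.31841318  0.10521772] [[513.0418463    0.         317.45800557]
 [  0.         513.0418463  247.29012464]
 [  0.           0.           1.        ]]
red [319 264  18  16 160] [327.61875 271.3125 ] [522.80971165 -63.12060709 121.        ]
top [ 363.73656256 -119.48400927 1127.94498255] [-0.69552759  0.7117691  -0.06713094  0.0715511 ] [[460.74389393   0.         318.09888041]
 [  0.         460.74389393 249.94414947]
 [  0.           0.           1.        ]]
red [285 263  20  14 231] [294.21212121 269.36796537] [521.68071558 -61.63964377 121.        ]
{'clock': 0.1, 'joints': array([ 1.59065989e+00,  3.85526654e-01,  6.72800220e-03, -4.54227052e-04,
       -1.19401441e+00, -2.58591225e-01]), 'joint_vel': array([-4.65403405e-05, -2.06563264e-04,  4.22090422e-03,  2.47913989e-03,
       -1.16631936e-03, -2.79793525e-04]), 'joint_efforts': array([-5.55438601e-04, -3.93317091e+01,  1.88930064e+01,  4.19785559e+00,
       -2.57750966e-03,  5.84508825e-06]), 'position': array([147.65189666, 606.75265591, 230.28626257]), 'ee_rot': array([ 0.4374037 , -0.5555395 ,  0.55649829, -0.43630668]), 'contact_force': array([ 0.01212394,  0.33191291, -0.09306826]), 'wrist_torque': array([ 0.00493116,  0.00732499, -0.03627307]), 'gripper_width': 85.15327069745582}
```

View pics/side0.png

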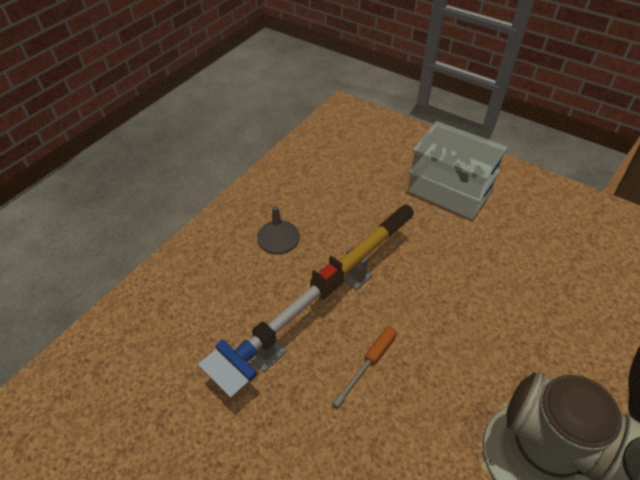

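View pics/top0.png

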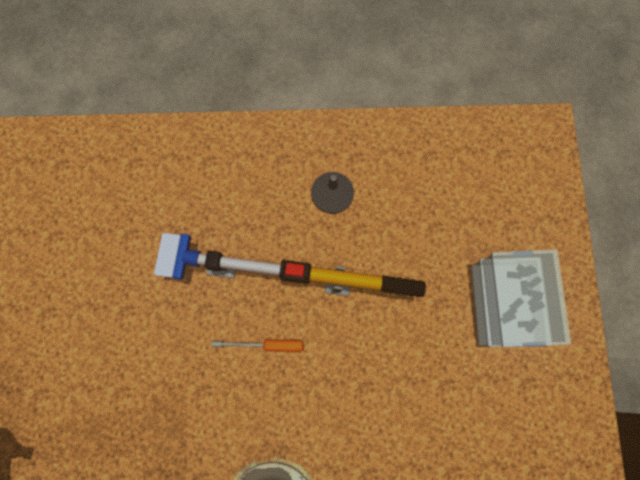

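Side: the button is at (328,271), between the ridges, with the scraper at lower left. Top: the button is at (294,269), the scraper at (172,257) and the handle end at (424,289). Both views agree on the button to about 2 mm.

Run:
```python
from h import *
g=get_image('top')
hsv=cv2.cvtColor(g['color'],cv2.COLOR_RGB2HSV)
H,S,V=[hsv[...,i].astype(int) for i in range(3)]
P=[]
for lo,hi in((228,278),(312,378),(388,420)):
    for u in range(lo,hi,4):
        col=g['color'][240:305,u].astype(int); h=hsv[240:305,u].astype(int)
        if lo==228: m=(h[:,1]<60)&(h[:,2]>110)
        elif lo==312: m=(h[:,0]>18)&(h[:,0]<32)&(h[:,1]>190)&(h[:,2]>110)
        else: m=(h[:,2]<60)
        ys=np.where(m)[0]+240
        if len(ys)>5: P.append(plane(g,u,np.median(ys),92)[:2])
P=np.array(P,np.float32); vx,vy,x,y=cv2.fitLine(P,cv2.DIST_HUBER,0,.01,.01).ravel()
print(len(P),vx,vy,x,y,np.degrees(np.arctan2(vy,vx)))
d=np.array([vx,vy]); n=np.array([-vy,vx]); b=np.array([522.2,-62.4])
print('offset of button from line',(b-[x,y])@n, 'resid',np.abs((P-[x,y])@n).max())
for nm,(u,v) in dict(neck=(192,257),end=(424,289)).items(): print(nm,plane(g,u,v,85))
s=read_state(); print(R.from_quat(s['ee_rot']).as_matrix().round(3))
```

```text
38 0.15652326 0.9876743 508.6771 -143.12886 80.99484
offset of button from line -0.7202829350429509 resid 4.7020087
neck [561.7278969  175.87607495  85.        ]
end [ 475.42949224 -353.1009047    85.        ]
[[-0.237 -0.     0.972]
 [-0.972 -0.002 -0.237]
 [ 0.002 -1.     0.   ]]
```

Call:
play_rows:
  series:
    - [0.034, 0, 0.032, 0, 0, 0, 0]
    - [0.034, 0, 0.032, 0, 0, 0, 0]
    - [0.034, 0, 0.032, 0, 0, 0, 0]
    - [0.034, 0, 0.032, 0, 0, 0, 0]
    - [0.034, 0, 0.032, 0, 0, 0, 0]
    - [0.034, 0, 0.032, 0, 0, 0, 0]
    - [0.034, 0, 0.032, 0, 0, 0, 0]
    - [0.034, 0, 0.032, 0, 0, 0, 0]
    - [0.034, 0, 0.032, 0, 0, 0, 0]
    - [0.034, 0, 0.032, 0, 0, 0, 0]

```text
clock: 1.15
position: [382.6, 189.1, 228.1]
ee_rot: [0.441, -0.552, 0.555, -0.439]
contact_force: [1.1, 0.5, 0.6]
gripper_width: -0.1
```

Call:
play_rows:
  series:
    - [0.034, 0, 0.032, 0, 0, 0, 0]
    - [0.034, 0, 0.032, 0, 0, 0, 0]
    - [0.034, 0, 0.032, 0, 0, 0, 0]
    - [0.034, 0, 0.032, 0, 0, 0, 0]
    - [0, 0, 0, 0, 0.149, 0, 0]
    - [0, 0, 0, 0, 0.149, 0, 0]
    - [0, 0, 0, 0, 0.149, 0, 0]
    - [0, 0, 0, 0, 0.149, 0, 0]
    - [0, 0, 0, 0, 0.149, 0, 0]
    - [0, 0, 0, 0, 0.149, 0, 0]

```text
clock: 2.15
position: [479.4, 12.1, 227.0]
ee_rot: [0.155, -0.689, 0.692, -0.152]
contact_force: [0.4, -0.8, 1.7]
gripper_width: 0.3
```

Call:
play_rows:
  series:
    - [0, 0, 0, 0, 0.149, 0, 0]
    - [0, 0, 0, 0, 0.149, 0, 0]
    - [0, 0, 0, 0, 0.149, 0, 0]
    - [0, 0, 0, 0, 0.149, 0, 0]

```text
clock: 2.55
position: [478.3, 11.9, 225.9]
ee_rot: [-0.055, -0.703, 0.707, 0.059]
contact_force: [0.1, -0.1, 0.4]
gripper_width: -0.1
```

```bash
cat >> h.py <<'E'
P0=np.array([522.2,-62.4]); PX=np.array([.1565,.9877,0])
def rep(target):
    s=read_state(); M=R.from_quat(s['ee_rot']).as_matrix(); p=np.array(s['position'])
    print('t',round(s['clock'],2),'pos',p.round(1),'F',np.round(s['contact_force'],1),'w',round(s['gripper_width'],1))
    W=np.column_stack([[-.9877,.1565,0],[0,0,-1],-PX])
    print('tool shift mm',(M.T@(np.array(target)-p)).round(1),'turn',(R.from_matrix(M.T@W)).as_rotvec().round(3))
    print('pole frame', ((p-[*P0,0])@PX).round(1), ((p-[*P0,0])@[-.9877,.1565,0]).round(1))
E
python3 -c "
from h import *
rep([522.2,-62.4,165])"
```

```text
t 2.55 pos [478.3  11.9 225.9] F [ 0.1 -0.1  0.4] w -0.1
tool shift mm [-55.5  61.   65.9] turn [-0.007 -0.004  0.005]
pole frame 66.5 55.0
```

Call:
play_rows:
  series:
    - [-0.028, 0.01, 0.033, -0.007, -0.004, 0.005, 0]
    - [-0.028, 0.02, 0.033, 0, 0, 0, 0]
    - [0, 0.03, 0, 0, 0, 0, 0]
    - [0, 0, 0, 0, 0, 0, 0]

```text
clock: 2.95
position: [525.2, -63.5, 164.9]
ee_rot: [0.057, 0.706, -0.704, -0.055]
contact_force: [-0.8, -0.1, -0.8]
gripper_width: -0.1
```

```bash
python3 -c "
from h import *
rep([522.2,-62.4,135])
for n in('side','top'):
    g=snap(n,n+'1'); p=read_state()['position']; u,v=proj(g,p); print(n,u,v,proj(g,[522.2,-62.4,121]))
    u,v=int(u),int(v); c=g['color'][v-50:v+50,u-65:u+65,::-1]; cv2.imwrite(f'pics/c{n}1.png',cv2.resize(c,None,fx=5,fy=5,interpolation=2)); print(u-65,v-50)
a=cv2.imread('pics/cside1.png');b=cv2.imread('pics/ctop1.png')
cv2.imwrite('pics/c1.png',cv2.resize(np.hstack([a,b]),(800,308)))
"
```

```text
t 2.95 pos [525.2 -63.5 164.9] F [-0.8 -0.1 -0.8] w -0.1
tool shift mm [ 3.2 29.9 -0.6] turn [ 0.002 -0.    -0.003]
pole frame -0.6 -3.1
side 326.0564684565244 257.11427233320404 [327.66693652 271.66189236]
261 207
top 293.3867318820527 262.86204053885587 [294.55299672 269.1277381 ]
228 212
```

View pics/c1.png

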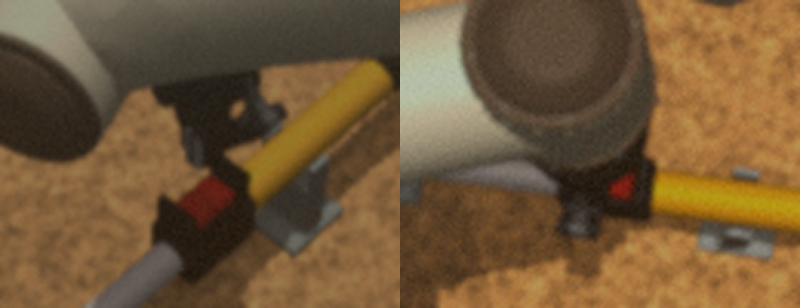

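The side crop shows the shut fingertips at (195,163), right above the red button at (207,200), between the two ridges. I'll descend.

Call:
play_rows:
  series:
    - [0.003, 0.015, 0, 0, 0, 0, 0]
    - [0, 0.013, 0, 0, 0, 0, 0]
    - [0, 0.01, 0, 0, 0, 0, 0]
    - [0, 0, 0, 0, 0, 0, 0]

```text
clock: 3.45
position: [529.4, -59.8, 137.6]
ee_rot: [0.061, 0.706, -0.704, -0.044]
contact_force: [-0.4, 0.5, 0.0]
gripper_width: 0.2
```

```bash
python3 -c "
from h import *
rep([522.2,-62.4,113])"
```

```text
t 3.45 pos [529.4 -59.8 137.6] F [-0.4  0.5  0. ] w 0.2
tool shift mm [ 7.3 24.4  3.8] turn [ 0.006  0.008 -0.024]
pole frame 3.7 -6.7
```

Call:
play_rows:
  series:
    - [0.004, 0.0, 0.002, 0.006, 0.008, -0.024, 0]
    - [0.003, 0, 0.002, 0, 0, 0, 0]

```text
clock: 3.65
position: [522.9, -62.0, 139.7]
ee_rot: [-0.056, -0.705, 0.705, 0.054]
contact_force: [0.0, 0.2, 0.7]
gripper_width: 0.1
```

```bash
python3 -c "
from h import *
rep([522.2,-62.4,113])"
```

```text
t 3.65 pos [522.9 -62.  139.7] F [0.  0.2 0.7] w 0.1
tool shift mm [ 0.7 26.7  0.5] turn [-0.     0.002 -0.002]
pole frame 0.5 -0.6
```

Call:
play_rows:
  series:
    - [0, 0.007, 0, 0, 0, 0, 0]
    - [0, 0.006, 0, 0, 0, 0, 0]
    - [0, 0.003, 0, 0, 0, 0, 0]

```text
clock: 3.95
position: [523.5, -62.0, 124.4]
ee_rot: [0.057, 0.705, -0.705, -0.053]
contact_force: [0.0, -0.3, -0.2]
gripper_width: -0.3
```

```bash
python3 -c "
from h import *
rep([522.2,-62.4,113])"
```

```text
t 3.95 pos [523.5 -62.  124.4] F [ 0.  -0.3 -0.2] w -0.3
tool shift mm [ 1.2 11.4  0.6] turn [ 0.001  0.002 -0.006]
pole frame 0.6 -1.2
```

Call:
play_rows:
  series:
    - [0.001, 0.003, 0, 0, 0, -0.006, 0]
    - [0, 0.003, 0, 0, 0, 0, 0]
    - [0, 0.002, 0, 0, 0, 0, 0]

```text
clock: 4.25
position: [522.5, -62.0, 116.3]
ee_rot: [0.054, 0.705, -0.705, -0.055]
contact_force: [-2.1, 2.3, 7.2]
gripper_width: 0.2
```

```bash
python3 -c "
from h import *
rep([522.2,-62.4,113])"
```

```text
t 4.25 pos [522.5 -62.  116.3] F [-2.1  2.3  7.2] w 0.2
tool shift mm [0.2 3.3 0.5] turn [0.    0.002 0.001]
pole frame 0.5 -0.2
```

Call:
play_rows:
  series:
    - [0, 0.002, 0, 0, 0, 0, 0]
    - [0, 0.0015, 0, 0, 0, 0, 0]
    - [0, 0.0005, 0, 0, 0, 0, 0]

```text
clock: 4.55
position: [522.5, -62.0, 114.5]
ee_rot: [-0.054, -0.705, 0.705, 0.055]
contact_force: [-2.4, 1.0, 7.9]
gripper_width: -0.3
```

```bash
python3 -c "
from h import *
rep([522.2,-62.4,113])"
```

```text
t 4.55 pos [522.5 -62.  114.5] F [-2.4  1.   7.9] w -0.3
tool shift mm [0.2 1.5 0.5] turn [-0.001  0.003  0.001]
pole frame 0.5 -0.2
```

Call:
play_rows:
  series:
    - [0, 0.0025, 0, 0, 0, 0, 0]
    - [0, 0.0015, 0, 0, 0, 0, 0]
    - [0, 0.001, 0, 0, 0, 0, 0]

```text
clock: 4.85
position: [522.5, -62.0, 112.8]
ee_rot: [-0.054, -0.705, 0.706, 0.054]
contact_force: [-4.3, 1.9, 8.4]
gripper_width: 0.3
```

```bash
python3 -c "
from h import *
rep([522.2,-62.4,113])"
```

```text
t 4.85 pos [522.5 -62.  112.8] F [-4.3  1.9  8.4] w 0.3
tool shift mm [ 0.2 -0.2  0.5] turn [-0.001  0.005  0.001]
pole frame 0.5 -0.2
```

Call:
play_rows:
  series:
    - [0, 0.0008, -0.003, 0, 0, 0, 0]
    - [0, 0.0008, -0.003, 0, 0, 0, 0]
    - [0, 0.0008, -0.003, 0, 0, 0, 0]

```text
clock: 5.15
position: [523.5, -55.4, 114.0]
ee_rot: [-0.053, -0.703, 0.707, 0.054]
contact_force: [-2.2, -2.9, 8.3]
gripper_width: 0.2
```

```bash
python3 -c "
from h import *
rep([522.2,-62.4,112.5])"
```

```text
t 5.15 pos [523.5 -55.4 114. ] F [-2.2 -2.9  8.3] w 0.2
tool shift mm [0.2 1.6 7.1] turn [-0.006  0.006  0.001]
pole frame 7.1 -0.2
```

Call:
play_rows:
  series:
    - [0, 0.002, -0.0025, -0.005, 0.005, 0, 0]
    - [0, 0.0015, -0.003, 0, 0, 0, 0]
    - [0, 0.0015, -0.003, 0, 0, 0, 0]

```text
clock: 5.45
position: [524.4, -49.6, 112.7]
ee_rot: [-0.054, -0.703, 0.707, 0.055]
contact_force: [-3.1, -3.7, 8.4]
gripper_width: 0.1
```

```bash
python3 -c "
from h import *
rep([522.2,-62.4,112.5])"
```

```text
t 5.45 pos [524.4 -49.6 112.7] F [-3.1 -3.7  8.4] w 0.1
tool shift mm [ 0.2  0.3 13. ] turn [-0.006  0.003  0.001]
pole frame 13.0 -0.2
```

Call:
play_rows:
  series:
    - [0, 0.0015, -0.003, -0.005, 0.003, 0, 0]
    - [0, 0.0012, -0.003, 0, 0, 0, 0]
    - [0, 0.0012, -0.003, 0, 0, 0, 0]

```text
clock: 5.75
position: [525.5, -43.3, 112.7]
ee_rot: [-0.055, -0.703, 0.707, 0.055]
contact_force: [-2.6, -2.5, 9.3]
gripper_width: 0.3
```

```bash
python3 -c "
from h import *
rep([522.2,-62.4,112.5])
g=snap('side','side2')
a=g['color'][215:305,260:380,::-1]; cv2.imwrite('pics/c2.png',cv2.resize(a,None,fx=5,fy=5,interpolation=2))
for d in(0,10,20): print(d,(proj(g,np.array([522.2,-62.4,135])+PX*(d+27))-[260,215])*5,(proj(g,np.array([522.2,-62.4,135])+PX*(d-27))-[260,215])*5)
"
```

```text
t 5.75 pos [525.5 -43.3 112.7] F [-2.6 -2.5  9.3] w 0.3
tool shift mm [ 0.3  0.3 19.3] turn [-0.006  0.002  0.001]
pole frame 19.3 -0.2
0 [295.02132037 301.12704369] [380.91058894 227.39979335]
10 [278.69152541 315.14452109] [365.29050304 240.8080573 ]
20 [262.22500493 329.27936351] [349.54252504 254.32610369]
```

View pics/c2.png

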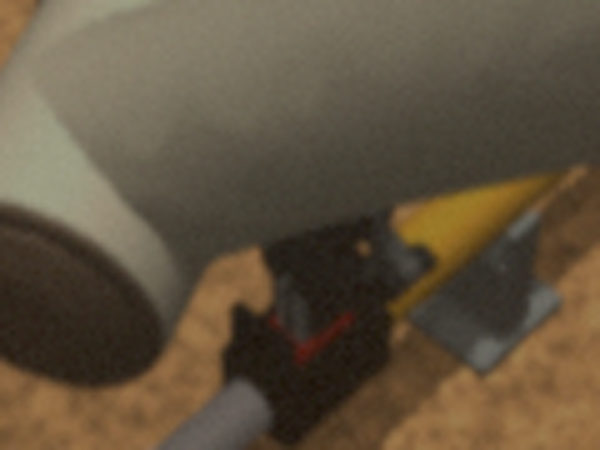

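Front ridge corner moved from (313,271) to (308,276) in full-image pixels, so the collar is about 17 mm along, dragged by the button. It's off the first hole. Next I raise the tip to about z 125 (button free, still below the ridge top) and push by the ridge.

Call:
play_rows:
  series:
    - [0, -0.005, 0, -0.005, 0.002, 0, 0]
    - [0, -0.005, 0, 0, 0, 0, 0]
    - [0, -0.002, 0, 0, 0, 0, 0]
    - [0, 0, -0.003, 0, 0, 0, 0]
    - [0, 0, -0.003, 0, 0, 0, 0]

```text
clock: 6.3
position: [526.6, -37.1, 125.1]
ee_rot: [-0.056, -0.705, 0.705, 0.056]
contact_force: [0.1, 0.1, -0.1]
gripper_width: -0.1
```

```bash
python3 -c "
from h import *
rep([522.2,-62.4,125])"
```

```text
t 6.3 pos [526.6 -37.1 125.1] F [ 0.1  0.1 -0.1] w -0.1
tool shift mm [ 0.3  0.1 25.7] turn [-0.001 -0.001  0.   ]
pole frame 25.7 -0.4
```

Call:
play_rows:
  series:
    - [0, 0, -0.002, 0, 0, 0, 0]
    - [0, 0, -0.002, 0, 0, 0, 0]
    - [0, 0, -0.002, 0, 0, 0, 0]
    - [0, 0, -0.002, 0, 0, 0, 0]

```text
clock: 6.7
position: [527.2, -31.3, 124.5]
ee_rot: [-0.054, -0.702, 0.708, 0.057]
contact_force: [0.5, -7.8, 0.2]
gripper_width: 0.1
```

Call:
play_rows:
  series:
    - [0, 0, -0.002, 0, 0, 0, 0]
    - [0, 0, -0.002, 0, 0, 0, 0]
    - [0, 0, -0.002, 0, 0, 0, 0]

```text
clock: 7.0
position: [527.4, -29.6, 124.6]
ee_rot: [-0.053, -0.699, 0.711, 0.057]
contact_force: [0.0, -7.0, 0.6]
gripper_width: 0.5
```

```bash
python3 -c "
from h import *
rep([522.2,-62.4,125])"
```

```text
t 7.0 pos [527.4 -29.6 124.6] F [ 0.  -7.   0.6] w 0.5
tool shift mm [ 0.1  0.2 33.2] turn [-0.016  0.001  0.006]
pole frame 33.2 -0.1
```

Call:
play_rows:
  series:
    - [0, 0, -0.003, -0.008, 0, 0, 0]
    - [0, 0, -0.003, -0.005, 0, 0, 0]
    - [0, 0, -0.003, -0.005, 0, 0, 0]

```text
clock: 7.3
position: [528.1, -25.5, 124.5]
ee_rot: [-0.052, -0.703, 0.707, 0.058]
contact_force: [0.4, -8.4, 0.2]
gripper_width: -0.1
```

```bash
python3 -c "
from h import *
rep([522.2,-62.4,125])"
```

```text
t 7.3 pos [528.1 -25.5 124.5] F [ 0.4 -8.4  0.2] w -0.1
tool shift mm [ 0.1 -0.2 37.4] turn [-0.007  0.002  0.008]
pole frame 37.4 -0.0
```

Call:
play_rows:
  series:
    - [0, 0, -0.003, -0.006, 0, 0, 0]
    - [0, 0, -0.003, -0.005, 0, 0, 0]
    - [0, 0, -0.003, -0.005, 0, 0, 0]
    - [0, 0, -0.003, -0.005, 0, 0, 0]
    - [0, 0, -0.003, -0.005, 0, 0, 0]

```text
clock: 7.8
position: [529.2, -18.3, 124.4]
ee_rot: [0.051, 0.707, -0.703, -0.059]
contact_force: [1.2, -6.0, 0.6]
gripper_width: 0.2
```

```bash
python3 -c "
from h import *
rep([522.2,-62.4,125])"
```

```text
t 7.8 pos [529.2 -18.3 124.4] F [ 1.2 -6.   0.6] w 0.2
tool shift mm [ 0.1 -0.9 44.7] turn [0.006 0.002 0.012]
pole frame 44.7 -0.0
```

Sliding steadily, with the collar at about 33 mm. I'll go on in short bursts, checking progress.

Call:
play_rows:
  series:
    - [0, 0, -0.003, 0, 0, 0.006, 0]
    - [0, 0, -0.003, -0.003, 0, 0, 0]
    - [0, 0, -0.003, -0.003, 0, 0, 0]
    - [0, 0, -0.003, -0.003, 0, 0, 0]

```text
clock: 8.2
position: [530.1, -12.6, 124.4]
ee_rot: [0.052, 0.706, -0.703, -0.058]
contact_force: [0.7, -7.8, 0.2]
gripper_width: -0.1
```

Call:
play_rows:
  series:
    - [0, 0, -0.003, -0.003, 0, 0, 0]
    - [0, 0, -0.003, -0.003, 0, 0, 0]
    - [0, 0, -0.003, -0.003, 0, 0, 0]

```text
clock: 8.5
position: [530.8, -8.5, 124.4]
ee_rot: [0.051, 0.707, -0.703, -0.059]
contact_force: [0.8, -6.7, 0.4]
gripper_width: 0.2
```

```bash
python3 -c "
from h import *
rep([522.2,-62.4,125])"
```

```text
t 8.5 pos [530.8  -8.5 124.4] F [ 0.8 -6.7  0.4] w 0.2
tool shift mm [ 0.1 -0.8 54.6] turn [0.004 0.002 0.012]
pole frame 54.6 -0.0
```

Call:
play_rows:
  series:
    - [0, 0, -0.003, 0, 0, 0.006, 0]
    - [0, 0, -0.003, -0.003, 0, 0, 0]
    - [0, 0, -0.003, -0.003, 0, 0, 0]

```text
clock: 8.8
position: [531.5, -4.1, 124.5]
ee_rot: [0.052, 0.706, -0.704, -0.058]
contact_force: [1.7, -4.9, 1.2]
gripper_width: -0.1
```

Call:
play_rows:
  series:
    - [0, 0, -0.003, -0.003, 0, 0, 0]
    - [0, 0, -0.003, -0.003, 0, 0, 0]
    - [0, 0, -0.003, -0.003, 0, 0, 0]

```text
clock: 9.1
position: [532.4, 1.5, 124.4]
ee_rot: [0.052, 0.707, -0.703, -0.058]
contact_force: [0.2, -4.0, -0.0]
gripper_width: 0.1
```

```bash
python3 -c "
from h import *
rep([522.2,-62.4,125])"
```

```text
t 9.1 pos [532.4   1.5 124.4] F [ 0.2 -4.  -0. ] w 0.1
tool shift mm [ 0.2 -0.9 64.7] turn [0.004 0.002 0.01 ]
pole frame 64.7 -0.1
```

Call:
play_rows:
  series:
    - [0, 0, -0.0025, 0, 0, 0.006, 0]
    - [0, 0, -0.0025, -0.003, 0, 0, 0]
    - [0, 0, -0.0025, -0.003, 0, 0, 0]

```text
clock: 9.4
position: [532.8, 4.5, 124.4]
ee_rot: [0.052, 0.705, -0.705, -0.057]
contact_force: [2.7, -15.4, -0.5]
gripper_width: 0.0
```

```bash
python3 -c "
from h import *
rep([522.2,-62.4,125])"
```

```text
t 9.4 pos [532.8   4.5 124.4] F [  2.7 -15.4  -0.5] w 0.0
tool shift mm [ 0.2 -0.7 67.7] turn [0.001 0.003 0.006]
pole frame 67.7 0.0
```

Force has jumped to 15 N, so it is probably locked. One gentle check push, then I back off.

Call:
play_rows:
  series:
    - [0, 0, -0.002, 0, 0, 0, 0]
    - [0, 0, -0.002, 0, 0, 0, 0]

```text
clock: 9.6
position: [532.8, 4.3, 124.5]
ee_rot: [-0.052, -0.703, 0.707, 0.057]
contact_force: [0.7, -9.6, 0.4]
gripper_width: -0.1
```

Call:
play_rows:
  series:
    - [0, 0, 0.004, 0, 0, 0, 0]
    - [0, 0, 0.005, 0, 0, 0, 0]
    - [0, 0, 0, 0, 0, 0, 0]

```text
clock: 9.9
position: [531.1, -3.9, 124.0]
ee_rot: [-0.052, -0.704, 0.706, 0.057]
contact_force: [-0.4, 0.8, -0.3]
gripper_width: -0.6
```

```bash
python3 -c "
from h import *
rep([522.2,-62.4,125])"
```

```text
t 9.9 pos [531.1  -3.9 124. ] F [-0.4  0.8 -0.3] w -0.6
tool shift mm [-0.2 -0.8 59.1] turn [-0.005  0.003  0.007]
pole frame 59.1 0.3
```

No advance under push, so it's locked at about 55 mm. I'll lift clear and look.

Call:
play_rows:
  series:
    - [0, -0.01, 0, 0, 0, 0, 0]
    - [0, -0.02, 0, 0, 0, 0, 0]
    - [0, -0.03, 0, 0, 0, 0, 0]
    - [0, -0.04, 0, 0, 0, 0, 0]
    - [0.04, -0.02, 0, 0, 0, 0, 0]
    - [0.045, 0, 0, 0, 0, 0, 0]
    - [0.045, 0, 0, 0, 0, 0, 0]
    - [0.045, 0, 0, 0, 0, 0, 0]
    - [0, 0, 0, 0, 0, 0, 0]
    - [0, 0, 0, 0, 0, 0, 0]

```text
clock: 10.9
position: [355.7, 27.5, 256.1]
ee_rot: [0.054, 0.707, -0.703, -0.052]
contact_force: [0.2, 0.4, 0.4]
gripper_width: -0.2
```

```bash
python3 -c "
from h import *
s=read_state();print(s['clock'],s['position'],s['contact_force'])
gs=[]
for n in('side','top'):
    g=snap(n,n+'3'); hsv=cv2.cvtColor(g['color'],cv2.COLOR_RGB2HSV)
    m=(((hsv[...,0]<6)|(hsv[...,0]>174))&(hsv[...,1]>150)&(hsv[...,2]>80)).astype(np.uint8)
    k,_,st,c=cv2.connectedComponentsWithStats(m)
    for i in range(1,k):
        if st[i,4]>25:
            print(n,c[i],st[i,4])
            for z in(121,116): p=plane(g,*c[i],z); print(z,(p-[*P0,0])[:2]@PX[:2],(p-[*P0,0])[:2]@[-.9877,.1565])
            gs.append((g,c[i]))
if len(gs)==2:
    (o1,d1),(o2,d2)=[ray(g,*c) for g,c in gs]; A=np.column_stack([d1,-d2]); t=np.linalg.lstsq(A,o2-o1,rcond=None)[0]; print('tri',(o1+d1*t[0]+o2+d2*t[1])/2)
"
```

```text
10.9 [355.73485251  27.54325028 256.14284281] [0.19792823 0.41973359 0.40872653]
side [309.35260116 287.00578035] 173
121 55.94539939866985 -0.8373514955420183
116 53.541086582224715 -3.3449495674684506
top [269.04310345 265.97844828] 232
121 57.04940243418413 0.5482544631795929
116 57.73578951959223 -0.1818372389072868
tri [530.5152121   -6.10476086 123.25763899]
```

View pics/side3.png

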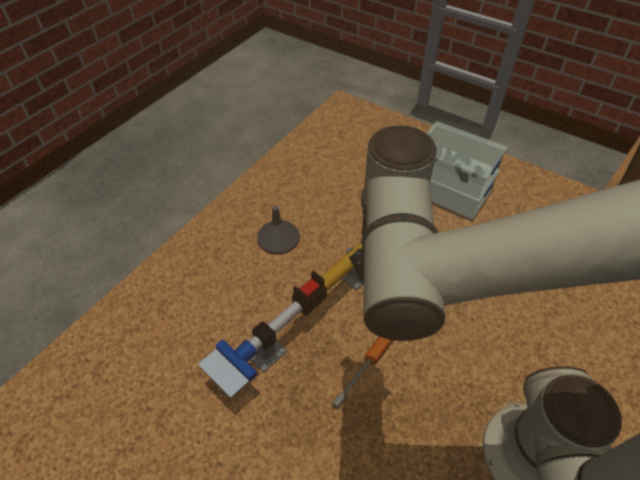

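The collar now stands 56 mm along in both views. Triangulated button height is 123 mm, so it's up (121 expected, 116 if riding on the tube). The button is at (309,287) in the side view, the other objects haven't moved, and the arm is clear.

```bash
python3 -c "
from bench import job_done; print(job_done())"
```

```text
the job is handed in; nothing more can be done
None
```

The collar appears locked in the next hole, about 56 mm toward the scraper head, and the job is handed in; no verdict was reported.

- **How it went:** I pressed the button about 8 mm down and slid the collar roughly 17 mm off the first hole. I then raised the fingertips so the button could ride up, and pushed on the front ridge at about 4–8 N.
- **Lock:** Progress stopped and the force rose to about 15 N, the highest I read, against the 30 N limit. I only read force at the end of each short burst of moves. A second light push of about 10 N gave no further movement, so I backed off and lifted clear.
- **Last checks:** The two cameras put the collar at 55.9 and 57.0 mm. The button's height came out at 123 mm, where 121 mm is fully up and 116 mm would mean it was still riding on the tube.
- **Surroundings:** The wrist reads about zero force and the arm stands clear. In the last side view the bins, funnel and nut driver look unmoved, though the arm partly hides the bins and the driver. I finished by about 11 s of the 38 s allowed.
- **Mismatch:** On the way down, one move fell about 11 mm short in height and drifted a few mm sideways with a slight tilt. I corrected it before touching the button. No check failed.

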